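# Refit a coffee grinder's upper burr carrier

## Robot

A 7-joint arm with a two-finger parallel gripper is mounted at the origin on a cart in front of the work surface, level with it; the furniture and walls round the work are solid. World frame = base frame: x ahead of the robot, y to its left, z up, the work surface at z = 0. Lengths are in m, angles in rad, forces in N, time in s.
With the tool pointing down it reaches from about 0.35 to 0.775 m from the base axis. Payload 3.1 kg.
Tool frame: the origin (TCP) lies between the finger pads, 19 mm behind the fingertips; this is the grasp point; z points along the fingers, y is the line along which they close (so a half turn about z gives the same grasp; the last joint's range is limited). The gripper opens to 85 mm and grips with 20 to 120 N. Pads are 22 mm wide; open, the fingers measure 114 mm over their backs; the gripper's body (76 mm by 85 mm) begins 54 mm behind the grasp point. The pads swing forward as they close: fully open they stand 13 mm farther back than shut.
Start: joints at [-1.324, 0.311, 0.014, 1.512, -0.004, 1.319, -0.027], TCP at [0.157, 0.527, 0.25] pointing down, gripper open.
Joint ranges: [-2.7, 2.7], [-0.3, 1.91], [-1.27, 1.3], [0.12, 2.57], [-1.44, 4.58], [0.2, 2.03], [-3.05, 3.05]. Speed limits (rad/s): [2.79, 2.79, 3.14, 3.14, 3.14, 3.14, 3.14].

## Interface

Orientations are given as a 3x3 rotation matrix whose columns are the frame's x, y, z axes.
In Python, from plant import bot gives the robot as it stands.
- The arm moves only by the tool drive_tool, never from a script. Its arguments are lists of equal length, an entry for each row: "offset": the shift along the tool's x, y, z in m, a list of three; "delta_rot": the turn, a rotation vector about the tool's x, y, z in degrees, a list of three. In form: {"offset": [[tx, ty, tz], ...], "delta_rot": [[wx, wy, wz], ...]}. A call has 1 to 5 rows; each row is the pose to reach, as a shift and turn from the pose commanded when the call began, along the tool's axes at that moment; what a row does not reach only later rows make up. A row lasts 1/12 s, in which the tool goes at most 41.7 mm and 7.16 degrees, less where a joint would pass 70% of its speed; a pose out of reach is approached as far as the arm can. A call with a gripper value outside its range is refused whole. "fingers" is the finger opening in m, from 0 to 0.0854, set as the call begins (left out, the last holds). The fingers move at their own pace and stop on an object; "grip_force" is the grip in N (left out, the last holds). Time passes only in rows, so rows that repeat a pose let the fingers close. It gives the time, the measured TCP pose, the force, the opening and the grip force at its end, in the units of the state.
- bot.read_state(): the state, without advancing time (a new reading comes with each control period).
- bot.snapshot(name): name is "side" or "top" or "wrist"; returns a dict with "pixels" (420x560x3 uint8, red, green, blue), "z_map" (420x560 float32, m along the optical axis (not along the pixel's ray), 0 where there is no reading), "mtx" (3x3 intrinsics, pixels), "dist" ([k1, k2, p1, p2, k3] as OpenCV has them; the pictures are not rectified), "pose" (4x4, takes a point from camera to world coordinates); the wrist camera has in their place "tool_from_camera" (4x4, takes a point from camera to tool coordinates, whose origin is the TCP and whose axes are the flange's). Camera axes: x right, y up, looking along -z (the intrinsics and any distortion apply to the point x, -y, -z); pixel columns grow to the right and rows downward; lengths in m; the calibration is good to about 2 mm. A picture is of the moment at which its call begins: read the wrist's pose just before it.
- bot.finish_job(): hands the job in; it is judged then, once.
The state is a dict: "time": time; "qpos": joint angles; "qvel": joint speeds; "joint_efforts": joint torques, N m; "eef_pos": TCP position; "tcp_rot": TCP orientation; "ft_force": force on the tool from outside, world axes, zero at the start; "torque": the same for the moment, N m; "opening": finger opening in m; "gripper_force": force on a finger pad.
Only numpy, scipy, OpenCV 4.12 (cv2) and the standard library are available. Lean on these libraries where they do the work, as an engineer would, in place of code of your own. Each camera call takes 0.05 s, during which the arm holds its last target. There are 200 camera calls.

## Task

The grinder has been cleaned. Take the three-armed burr carrier from the sloping drying stand and set it down gently on the grinder so that all three ball feet are fully home in their seats. Then hook the latch's wire loop over the keeper on the carrier and press the red lever all the way down so that the latch stays shut and holds the carrier tight; leave everything else where it is.

Things in the scene. Friction and masses are not known exactly. Their poses are not given: they have to be found in the camera images.
- carrier: Loose part, 0.5 kg: aluminium plate (top z=17 mm), three arms on 18 mm steel ball feet, dark bean throat on the hub. Origin: throat axis, plane of the ball centres. z up the throat, +x to the lone rear arm, keeper at -x. Throat 48 (x) by 40 (y), z 19 to 65, open above; grip across the 40 with the TCP at z=48. Starts on the stand, x pointing up its slope, z leaning 28 deg to the stand's front.
- foot_cone (a point): Centre of the carrier's front left ball, (-43,+61,0) mm in its frame; belongs in the cone seat.
- foot_groove (a point): Centre of the carrier's front right ball, (-43,-61,0) mm; belongs in the groove seat.
- foot_flat (a point): Centre of the carrier's rear ball, (75,0,0) mm; belongs on the flat seat.
- keeper (a point): Centre of the keeper's saddle, (-38,0,38) mm in the carrier's frame: the loop bar's centre lies here when latched. Steel keeper, 22 mm wide in y: front lip (x -47 to -43) up to z=39, saddle floor z=34.5, back stop (x -33 to -28) up to z=60.
- grinder: Dark grinder, fixed. Origin: centre of its underside, z up; its front (latch side, -x) faces roughly to the robot. Round foot 156 mm across and 36 high, column 68 across, three flange arms with the seats on top, 104 high. The seated carrier has the grinder's orientation, its origin 106 mm above the grinder's.
- cone_seat (a point): Where a ball's centre lies when home in the cone: front left, (-43,+61,106) mm in the grinder's frame. The cone's mouth is 20 mm wide, sides 50 degrees steep.
- groove_seat (a point): Where a ball's centre lies when home in the vee groove: front right, (-43,-61,106) mm. The groove runs along the grinder's y; mouth 20 mm wide, sides 50 degrees steep.
- flat_seat (a point): Where a ball's centre lies when on the flat seat: rear, (75,0,106) mm.
- latch_lever (a joint): Lever angle (rad): 0 raised, 1.396 fully down. Stays where left; with the loop hooked it snaps past centre near 1.2 and holds itself shut. Pivot along the grinder's y at (-46,0,87) mm in its frame. At 0 the handle slopes 42 deg up towards the front, fully down 38 deg below level. A few N at the pad shut it; its end stop is stiff rubber.
- lever_pad (a point): Middle of the upper face of the lever's red pad, 58 mm from the pivot; pad 34 long, 26 wide, ends 72 mm from the pivot.
- latch_link (a joint): Angle of the loop's link relative to the lever (rad): 0 on its stop (with the lever raised the loop then leans 12 deg to the front); grows as the loop swings back towards the carrier. Swings freely and drops to the side it leans to. Its pin rides on the lever's crank, at about (-71,0,80) mm in the grinder's frame with the lever raised.
- loop_bar (a point): Middle of the loop's cross bar: a U of 7 mm wire, 45 mm wide over the legs (along the grinder's y), bar 79 mm from the link's pin, on a stiff spring (few mm). With the lever raised the swinging bar clears the seated keeper's front lip by about 5 mm, then leans on its back stop, over the saddle; pressing the lever draws it down into the saddle.
- stand: Steel drying stand, fixed: slotted plate sloping 28 deg, 188 mm wide, 106 high; the low edge with a rubber ledge is its front (-x), facing roughly to the robot. Origin: on its underside, mid width, 55 mm behind the foot of the slope.
- brush: Cleaning brush lying on the worktop near the front edge, 170 mm; leave it.
- spice_a: Spice jar, 41 x 41 x 105 mm; leave it.
- spice_b: Spice jar, 41 x 41 x 105 mm; leave it.
- spoon_rest: Pale spoon rest, 200 x 96 x 23 mm; leave it.
- pod_x: Coffee pod, 51 mm, brown top; leave it.
- pod_y: Coffee pod, 51 mm, purple top; leave it.

How it is judged:
By the outcome, as a careful person would: the job done as asked, in the order asked, and still so for the second after the job is handed in, with the robot touching nothing.
It also fails if it takes over 64 s, if anything falls off the work surface, if the arm or the gripper's body presses on something with over 40 N, if the wrist force passes 120 N, or if a joint passes its speed limit or range.

## Working session

There is one attempt and no reset: what is moved stays moved. The work goes in short steps, Python scripts to look and compute and a tool call to move; the robot and the scene stay as the last step left them, time stands still between calls to the robot, and variables do not carry over. Pictures are saved under pics/ and viewed, at most 10 in all, crops included, and the job is handed in when it is done.

Besides the shell and the picture viewer there is one more tool, called after "Emit:" by a JSON object that holds its "name" and its "arguments". drive_tool: Moves the arm, as the interface text tells. Its arguments: {"type":"object","properties":{"offset":{"type":"array","items":{"type":"array","items":{"type":"number"}}},"delta_rot":{"type":"array","items":{"type":"array","items":{"type":"number"}}},"fingers":{"type":"number"},"grip_force":{"type":"number"}},"required":["offset","delta_rot"]}

```bash
mkdir -p pics; cat > h.py <<'E'
import numpy as np, cv2
from plant import bot
def shot(n):
    st=bot.read_state(); s=bot.snapshot(n)
    if 'pose' in s: P=np.array(s['pose'])
    else:
        T=np.eye(4);T[:3,:3]=st['tcp_rot'];T[:3,3]=st['eef_pos'];P=T@np.array(s['tool_from_camera'])
    s['P']=P; return s
def cloud(s):
    h,w=s['z_map'].shape
    u,v=np.meshgrid(np.arange(w),np.arange(h))
    p=cv2.undistortPoints(np.stack([u,v],-1).reshape(-1,1,2).astype(np.float64),np.array(s['mtx'],float),np.array(s['dist'],float)).reshape(h,w,2)
    z=s['z_map'].astype(float)
    c=np.stack([p[...,0]*z,-p[...,1]*z,-z],-1)
    W=c@s['P'][:3,:3].T+s['P'][:3,3]; W[z==0]=np.nan
    return W
def proj(s,X):
    X=np.atleast_2d(X); c=(X-s['P'][:3,3])@s['P'][:3,:3]
    q=c*[1,-1,-1]
    return cv2.projectPoints(q,np.zeros(3),np.zeros(3),np.array(s['mtx'],float),np.array(s['dist'],float))[0].reshape(-1,2)
def save(s,n): cv2.imwrite('pics/'+n,s['pixels'][...,::-1])
E
python3 - <<'E'
from h import *
import pickle
for n in ('top','side'):
    s=shot(n); save(s,n+'1.png'); pickle.dump(s,open(n+'.pkl','wb')); print(n,s['P'].round(3).tolist())
st=bot.read_state(); print(st['time'],np.round(st['tcp_rot'],3).tolist(),st['eef_pos'])
E
```

```text
top [[0.017, 0.999, -0.034, 0.474], [-1.0, 0.017, -0.0, -0.23], [0.0, 0.034, 0.999, 1.136], [0.0, 0.0, 0.0, 1.0]]
side [[0.809, 0.229, -0.541, -0.261], [-0.588, 0.301, -0.751, -1.321], [-0.009, 0.926, 0.378, 0.663], [0.0, 0.0, 0.0, 1.0]]
0.1 [[-0.959, 0.285, -0.001], [0.285, 0.959, -0.002], [-0.0, -0.002, -1.0]] [0.15642502 0.52664711 0.24902509]
```

View pics/top1.png

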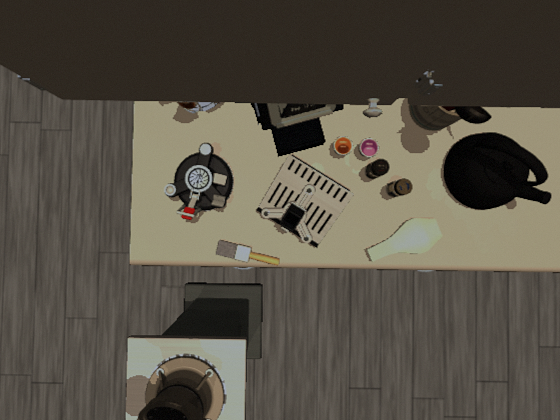

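View pics/side1.png

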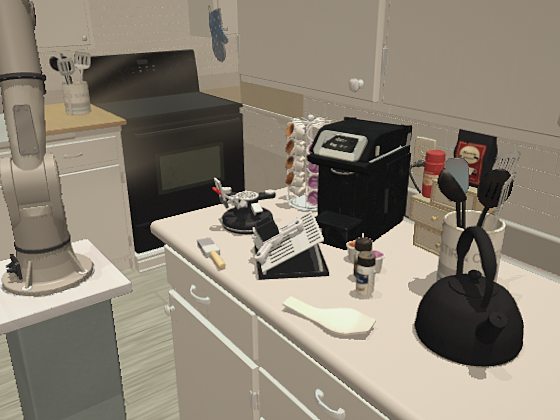

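The top view shows the grinder at about (203,180) with its red lever at (188,212). The carrier is on the stand at about (295,213). In the side view, the grinder is near (245,205) and the stand near (290,245).

```bash
python3 - <<'E'
from h import *
import pickle
s=pickle.load(open('top.pkl','rb')); W=cloud(s)
for n,(u,v) in dict(base=(185,390),throat=(293,214),arm1=(309,190),armL=(268,211),armR=(306,238),flat=(206,150),cone=(171,189),red=(188,213),hub=(200,178),standTL=(293,157),standTR=(352,195),standBL=(258,208),standBR=(316,245),table=(240,130)).items(): print(n,W[v,u].round(3))
c=s['pixels'][130:265,150:365]; cv2.imwrite('pics/top2.png',cv2.resize(c,None,fx=3.7,fy=3.7,interpolation=cv2.INTER_CUBIC)[...,::-1])
E
```

```text
base [ 0.057 -0.022  0.108]
throat [ 0.486 -0.276  0.096]
arm1 [ 0.546 -0.314  0.111]
armL [ 0.493 -0.214  0.055]
armR [ 0.426 -0.313  0.056]
flat [ 0.642 -0.058  0.097]
cone [0.543 0.028 0.093]
red [ 0.484 -0.029  0.159]
hub [ 0.572 -0.044  0.095]
standTL [ 0.627 -0.274  0.102]
standTR [ 0.536 -0.422  0.098]
standBL [ 0.501 -0.187  0.033]
standBR [ 0.407 -0.341  0.036]
table [ 0.713 -0.133  0.001]
```

View pics/top2.png

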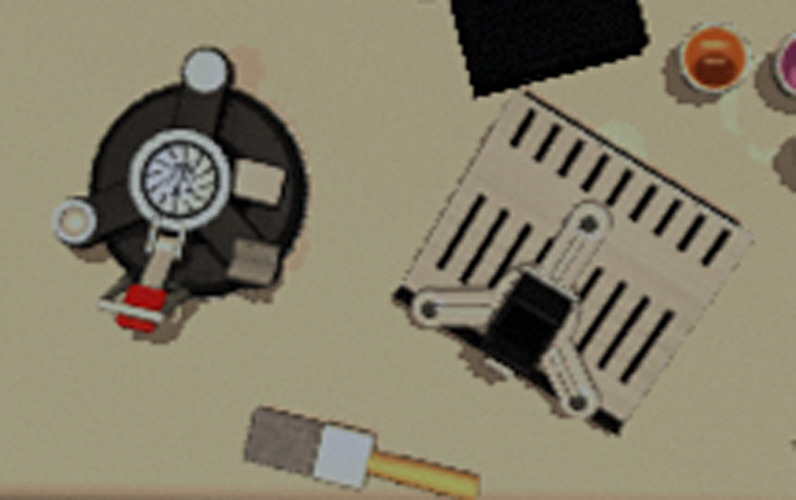

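The crop shows the flat seat at (206,72), cone at (75,220), groove at about (258,222), and the red pad with the wire loop at (140,305). The carrier's ball arms are at (590,222), (430,308) and (578,402).

```bash
cat >> h.py <<'E'
from scipy.spatial.transform import Rotation as R
def rotm(yaw,tilt=0):
    "tool rot for a carrier-like frame: yaw deg, z leaning tilt deg to its front; x_t=-x_c,y_t=y_c,z_t=-z_c"
    C=R.from_euler('z',yaw,degrees=True).as_matrix()@R.from_euler('y',-tilt,degrees=True).as_matrix()
    return C@np.diag([-1,1,-1.])
def plan(p,Rt,p0=None,R0=None):
    st=bot.read_state()
    if p0 is None:p0=st['eef_pos'];R0=np.array(st['tcp_rot'])
    d=R0.T@(np.array(p)-p0); w=R.from_matrix(R0.T@Rt).as_rotvec(degrees=True)
    print('t',st['time'],'off',d.round(4),'rot',w.round(2),'n',max(np.linalg.norm(d)/.0417,np.linalg.norm(w)/7.16).round(1))
E
python3 - <<'E'
from h import *
s=shot('wrist'); print(np.array(s['tool_from_camera']).round(4).tolist(), np.array(s['mtx']).round(1).tolist(), s['dist'])
save(s,'w0.png')
plan([.50,-.05,.36],rotm(-12))
E
```

```text
[[-0.0002, 0.9581, 0.2865, 0.0727], [1.0, 0.0004, -0.0005, 0.0005], [-0.0006, 0.2865, -0.9581, -0.1243], [0.0, 0.0, 0.0, 1.0]] [[302.8, 0.0, 282.0], [0.0, 302.8, 211.8], [0.0, 0.0, 1.0]] [-0.04038574  0.          0.          0.          0.        ]
t 0.15 off [-0.4935 -0.4553 -0.11  ] rot [-0.1   0.   -4.54] n 16.3
```

Emit:
{"name": "drive_tool", "arguments": {"offset": [[-0.03,-0.027,-0.003],[-0.06,-0.054,-0.006],[-0.09,-0.08,-0.009],[-0.12,-0.107,-0.012],[-0.14,-0.122,-0.0125]], "delta_rot": [[0,0,0],[0,0,0],[0,0,0],[0,0,0],[0,0,0]]}}

```text
time: 0.57
eef_pos: [0.2585, 0.3663, 0.2628]
tcp_rot: [[-0.957, 0.289, 0.001], [0.289, 0.957, -0.002], [-0.002, -0.001, -1.0]]
ft_force: [0.1, 0.6, 0.4]
opening: 0.0853
gripper_force: 0.0
```

Emit:
{"name": "drive_tool", "arguments": {"offset": [[-0.03,-0.027,-0.003],[-0.06,-0.054,-0.006],[-0.09,-0.08,-0.009],[-0.12,-0.107,-0.012],[-0.14,-0.122,-0.0125]], "delta_rot": [[0,0,0],[0,0,0],[0,0,0],[0,0,0],[0,0,0]]}}

```text
time: 0.98
eef_pos: [0.3575, 0.209, 0.2755]
tcp_rot: [[-0.957, 0.29, 0.001], [0.29, 0.957, -0.001], [-0.002, -0.0, -1.0]]
ft_force: [0.9, 0.2, 1.0]
opening: 0.0855
gripper_force: 0.0
```

Emit:
{"name": "drive_tool", "arguments": {"offset": [[-0.03,-0.027,-0.003],[-0.06,-0.054,-0.006],[-0.09,-0.08,-0.009],[-0.12,-0.107,-0.012],[-0.14,-0.122,-0.0125]], "delta_rot": [[0,0,0],[0,0,0],[0,0,0],[0,0,0],[0,0,0]]}}

```text
time: 1.4
eef_pos: [0.4565, 0.0517, 0.2882]
tcp_rot: [[-0.957, 0.29, 0.002], [0.29, 0.957, -0.002], [-0.003, -0.001, -1.0]]
ft_force: [-0.2, -0.2, 0.9]
opening: 0.0852
gripper_force: 0.0
```

Emit:
{"name": "drive_tool", "arguments": {"offset": [[-0.03,-0.027,-0.003],[-0.06,-0.054,-0.006],[-0.09,-0.08,-0.012],[-0.093,-0.084,-0.0125],[-0.093,-0.084,-0.0125]], "delta_rot": [[0,0,0],[0,0,0],[0,0,-4.5],[0,0,-4.5],[0,0,-4.5]]}}

```text
time: 1.82
eef_pos: [0.5206, -0.0543, 0.2999]
tcp_rot: [[-0.976, 0.216, -0.0], [0.216, 0.976, -0.003], [-0.0, -0.003, -1.0]]
ft_force: [0.5, 0.6, 0.4]
opening: 0.085
gripper_force: 0.0
```

```bash
python3 - <<'E'
from h import *
import pickle
s=shot('wrist'); save(s,'w1.png'); pickle.dump(s,open('w1.pkl','wb'))
E
```

```text
(no output)
```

View pics/w1.png

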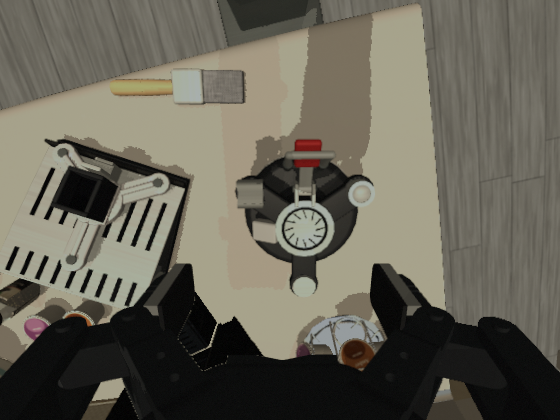

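The wrist view shows the cone at (361,193), flat at (303,286), burr ring at (304,230), groove block at about (252,205), and pad and loop at (308,153).

```bash
python3 - <<'E'
from h import *
import pickle
s=pickle.load(open('w1.pkl','rb')); W=cloud(s)
def circ(P):
    A=np.c_[2*P,np.ones(len(P))];b=(P**2).sum(1);x=np.linalg.lstsq(A,b,rcond=None)[0]
    return x[:2],np.sqrt(x[2]+x[:2]@x[:2])
v,u=np.mgrid[0:420,0:560]
def reg(c,r,zlo,zhi):
    m=((u-c[0])**2+(v-c[1])**2<r*r)&(W[...,2]>zlo)&(W[...,2]<zhi); return m
for n,c,r in (('cone',(361,193),18),('flat',(303,286),17),('ring',(304,230),32),('groove',(250,193),18),('g2',(265,232),14)):
    for zl in np.arange(.07,.125,.005):
        m=reg(c,r,zl,zl+.005)
        if m.sum()>15: 
            P=W[m]; print(n,round(zl,3),m.sum(),'mean',P.mean(0).round(4),'uv',u[m].mean().round(1),v[m].mean().round(1),'circ',[np.round(x,4) for x in circ(P[:,:2])])
# base disc edge
m=reg((301,215),70,.030,.040); P=W[m][:,:2]
h=cv2.convexHull(P.astype(np.float32))[:,0]; print('disc',circ(h.astype(float)),len(h))
c=s['pixels'][130:310,220:400]; cv2.imwrite('pics/w1c.png',cv2.resize(c,None,fx=3.3,fy=3.3,interpolation=cv2.INTER_CUBIC)[...,::-1])
E
```

```text
cone 0.09 194 mean [0.5383 0.0241 0.0923] uv 353.5 189.2 circ [array([0.5422, 0.0289]), np.float64(0.016)]
cone 0.095 123 mean [0.5394 0.028  0.0978] uv 358.3 190.6 circ [array([0.5368, 0.0263]), np.float64(0.0088)]
cone 0.1 420 mean [0.5408 0.0288 0.1033] uv 360.4 192.7 circ [array([0.5406, 0.0287]), np.float64(0.0114)]
cone 0.105 55 mean [0.5422 0.0317 0.1054] uv 363.7 193.9 circ [array([0.5411, 0.0293]), np.float64(0.0123)]
flat 0.085 21 mean [ 0.6402 -0.0546  0.0888] uv 302.4 280.5 circ [array([ 0.6439, -0.0548]), np.float64(0.0176)]
flat 0.09 221 mean [ 0.6337 -0.0537  0.0921] uv 302.3 277.1 circ [array([ 0.6422, -0.0547]), np.float64(0.0157)]
flat 0.095 387 mean [ 0.6435 -0.0549  0.0971] uv 303.1 286.3 circ [array([ 0.6437, -0.0549]), np.float64(0.0102)]
ring 0.075 36 mean [ 0.5741 -0.0758  0.0787] uv 274.1 232.4 circ [array([ 0.5752, -0.0659]), np.float64(0.0125)]
ring 0.085 25 mean [ 0.5518 -0.0348  0.0889] uv 304.2 210.2 circ [array([ 0.5748, -0.0401]), np.float64(0.0376)]
ring 0.09 1761 mean [ 0.5727 -0.0401  0.0935] uv 303.5 229.3 circ [array([ 0.5746, -0.0403]), np.float6
[... 521 characters left out ...]
249.3 194.0 circ [array([ 0.5157, -0.0896]), np.float64(0.0134)]
groove 0.105 24 mean [ 0.5133 -0.0892  0.1053] uv 248.8 191.8 circ [array([ 0.5159, -0.0888]), np.float64(0.0146)]
g2 0.07 148 mean [ 0.5705 -0.0906  0.0725] uv 261.9 230.4 circ [array([ 0.5718, -0.0868]), np.float64(0.0096)]
g2 0.075 178 mean [ 0.5729 -0.0812  0.0776] uv 269.6 232.1 circ [array([ 0.5732, -0.0809]), np.float64(0.0082)]
g2 0.08 23 mean [ 0.5773 -0.0777  0.0805] uv 273.2 235.7 circ [array([ 0.5761, -0.0773]), np.float64(0.0062)]
g2 0.095 43 mean [ 0.5663 -0.0708  0.0958] uv 276.4 230.5 circ [array([ 0.5667, -0.0713]), np.float64(0.0052)]
disc (array([ 0.57064184, -0.03895798]), np.float64(0.07534984636503321)) 41
```

View pics/w1c.png

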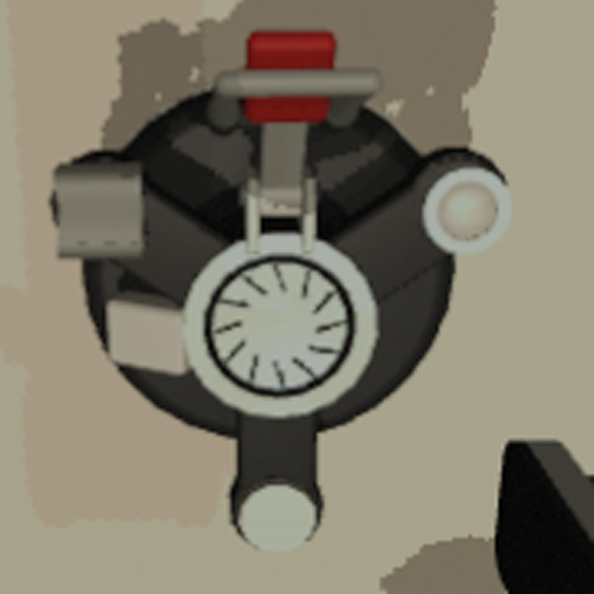

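The crop confirms the seats: cone at (467,210), groove block at (98,208), flat at (278,517), and the wire bar at (298,83) above the red pad.

```bash
cat >> h.py <<'E'
def fit2(L,Wd):
    "planar rigid fit: yaw deg, t"
    L=np.array(L);Wd=np.array(Wd);l=L-L.mean(0);w=Wd-Wd.mean(0)
    a=np.arctan2((l[:,0]*w[:,1]-l[:,1]*w[:,0]).sum(),(l*w).sum()); c,s_=np.cos(a),np.sin(a);Q=np.array([[c,-s_],[s_,c]])
    t=Wd.mean(0)-Q@L.mean(0); return np.degrees(a),t,(L@Q.T+t-Wd)
E
python3 - <<'E'
from h import *
print(fit2([[-.043,.061],[.075,0],[-.043,-.061]],[[.5407,.0288],[.6437,-.0549],[.5159,-.0893]]))
p=[.43,-.247,.209]; plan(p,rotm(-30,28)); 
E
```

```text
(np.float64(-11.969822679873499), array([ 0.57035361, -0.03922712]), array([[ 2.39744302e-04,  5.64603351e-04],
       [ 2.28817039e-05,  1.18143736e-04],
       [-2.62626005e-04, -6.82747088e-04]]))
t 1.8667 off [ 0.0464 -0.2105  0.0907] rot [  4.31 -27.83  17.41] n 5.6
```

Emit:
{"name": "drive_tool", "arguments": {"offset": [[0.008,-0.035,0.015],[0.016,-0.07,0.03],[0.024,-0.105,0.045],[0.032,-0.14,0.06],[0.04,-0.175,0.075]], "delta_rot": [[0.7,-4.6,2.9],[1.4,-9.3,5.8],[2.1,-13.9,8.7],[2.9,-18.5,11.6],[3.6,-23.2,14.5]]}}

```text
time: 2.28
eef_pos: [0.4441, -0.2112, 0.2243]
tcp_rot: [[-0.82, 0.45, 0.355], [0.409, 0.893, -0.186], [-0.401, -0.007, -0.916]]
ft_force: [0.0, -1.5, 0.1]
opening: 0.0855
gripper_force: 0.0
```

```bash
python3 - <<'E'
from h import *
plan([.43,-.247,.209],rotm(-30,28))
E
```

```text
t 2.2833 off [ 0.003  -0.0382  0.0157] rot [ 1.08 -4.37  3.13] n 1.0
```

Emit:
{"name": "drive_tool", "arguments": {"offset": [[0.003,-0.038,0.016],[0.003,-0.038,0.016],[0.003,-0.038,0.016]], "delta_rot": [[1.1,-4.4,3.1],[1.1,-4.4,3.1],[1.1,-4.4,3.1]]}}

```text
time: 2.53
eef_pos: [0.4269, -0.2464, 0.2063]
tcp_rot: [[-0.768, 0.502, 0.398], [0.445, 0.865, -0.233], [-0.461, -0.001, -0.887]]
ft_force: [0.6, -0.1, 0.2]
opening: 0.0852
gripper_force: 0.0
```

```bash
python3 - <<'E'
from h import *
import pickle
s=shot('wrist'); save(s,'w2.png'); pickle.dump(s,open('w2.pkl','wb'))
E
```

```text
(no output)
```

View pics/w2.png

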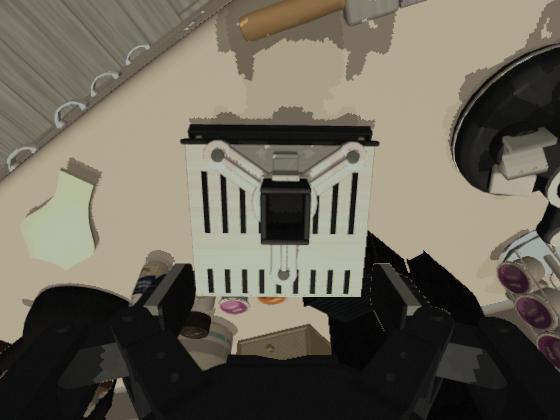

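Nearly aligned: the carrier's ball-foot screws are at (217,155), (353,156) and (283,275), and the throat rim spans about (260–312, 178–243).

```bash
python3 - <<'E'
from h import *
import pickle
s=pickle.load(open('w2.pkl','rb')); W=cloud(s); g=cv2.cvtColor(s['pixels'],cv2.COLOR_RGB2GRAY)
v,u=np.mgrid[0:420,0:560]
pts=[]
for c in ((353,156),(217,155),(283,275)):
    m=((u-c[0])**2+(v-c[1])**2<36)&(g<110); cu,cv_=u[m].mean(),v[m].mean()
    m2=((u-cu)**2+(v-cv_)**2<9**2); z=np.nanmedian(s['z_map'][m2])
    q=cv2.undistortPoints(np.array([[[cu,cv_]]]),s['mtx'],np.array(s['dist'],float))[0,0]
    p=s['P'][:3,:3]@np.array([q[0]*z,-q[1]*z,-z])+s['P'][:3,3]; pts.append(p); print(c,m.sum(),cu.round(1),cv_.round(1),p.round(4),np.nanstd(W[m2][:,2]).round(4))
pts=np.array(pts); L=np.array([[-.043,.061,.017],[-.043,-.061,.017],[.075,0,.017]])
l=L-L.mean(0);w=pts-pts.mean(0); Rc,_=R.align_vectors(w,l); Rc=Rc.as_matrix(); t=pts.mean(0)-Rc@L.mean(0)
print('res',(L@Rc.T+t-pts).round(4).tolist()); print('origin',t,'R',Rc.round(3).tolist())
x,z=Rc[:,0],Rc[:,2]; print('yaw',np.degrees(np.arctan2(x[1],x[0])),'tilt',np.degrees(np.arccos(z[2])), 'roll', np.degrees(Rc[2,1]))
C=(W-t)@Rc
m=(abs(C[...,2]-.065)<.004)&(abs(C[...,0])<.04)&(abs(C[...,1])<.04)
print('rim',m.sum(),C[m].min(0).round(4),C[m].max(0).round(4),np.median(C[m][:,2]))
m=(abs(C[...,2]-.017)<.006)&(abs(C[...,0])<.1)&(abs(C[...,1])<.08); print('plate z',np.median(C[m][:,2]))
G=t+.048*z; print('grasp',G.round(4)); Rt=Rc@np.diag([-1,1,-1.])
plan(G,Rt); plan(G,rotm(np.degrees(np.arctan2(x[1],x[0])),28))
E
```

```text
(353, 156) 108 353.0 156.0 [ 0.4864 -0.2065  0.0526] 0.0026
(217, 155) 109 217.0 155.0 [ 0.4239 -0.3116  0.0529] 0.0025
(283, 275) 82 283.0 274.7 [ 0.5451 -0.3133  0.1082] 0.0022
res [[0.0002, -0.0004, 0.0002], [0.0, 0.0, 0.0], [-0.0003, 0.0004, -0.0002]]
origin [ 0.49474524 -0.28290273  0.05787691] R [[0.759, 0.514, -0.4], [-0.454, 0.858, 0.241], [0.467, -0.001, 0.884]]
yaw -30.89225640179616 tilt 27.819469677643173 roll -0.06121055246558701
rim 1165 [-0.0244 -0.0205  0.061 ] [0.0241 0.0195 0.0649] 0.06285291322520313
plate z 0.015386054998131237
grasp [ 0.4756 -0.2714  0.1003]
t 2.5833 off [0.0045 0.0014 0.1201] rot [ 0.4  -0.08  0.83] n 2.9
t 2.5833 off [0.0045 0.0014 0.1201] rot [ 0.33 -0.26  0.83] n 2.9
```

Emit:
{"name": "drive_tool", "arguments": {"offset": [[0.002,0.0005,0.03],[0.0045,0.0015,0.06],[0.0045,0.0015,0.085],[0.0045,0.0015,0.085],[0.0045,0.0015,0.085]], "delta_rot": [[0.3,-0.2,0.8],[0.3,-0.2,0.8],[0.3,-0.2,0.8],[0.3,-0.2,0.8],[0.3,-0.2,0.8]]}}

```text
time: 3.0
eef_pos: [0.4641, -0.2634, 0.131]
tcp_rot: [[-0.761, 0.511, 0.401], [0.45, 0.86, -0.242], [-0.468, -0.004, -0.884]]
ft_force: [0.3, 1.0, 1.1]
opening: 0.0852
gripper_force: 0.0
```

```bash
python3 - <<'E'
from h import *
G=[.4756,-.2714,.1003]; Rt=rotm(-30.9,28)
G=np.array(G)+.002*Rt[:,2]
plan(G,Rt); print(G)
E
```

```text
t 3.0 off [ 0.002  -0.0009  0.0357] rot [-0.11 -0.08  0.26] n 0.9
[ 0.47640567 -0.27188219  0.0985341 ]
```

Emit:
{"name": "drive_tool", "arguments": {"offset": [[0.002,-0.001,0.018],[0.002,-0.001,0.036],[0.002,-0.001,0.036]], "delta_rot": [[0,0,0.2],[0,0,0.2],[0,0,0.2]]}}

```text
time: 3.25
eef_pos: [0.4763, -0.2726, 0.0985]
tcp_rot: [[-0.757, 0.514, 0.402], [0.454, 0.857, -0.241], [-0.469, -0.0, -0.883]]
ft_force: [0.5, -0.8, 0.4]
opening: 0.085
gripper_force: 0.0
```

Emit:
{"name": "drive_tool", "arguments": {"offset": [[0,0,0],[0,0,0],[0,0,0],[0,0,0],[0,0,0]], "delta_rot": [[0,0,0],[0,0,0],[0,0,0],[0,0,0],[0,0,0]], "fingers": 0.03, "grip_force": 60}}

```text
time: 3.67
eef_pos: [0.4752, -0.274, 0.101]
tcp_rot: [[-0.755, 0.517, 0.404], [0.456, 0.856, -0.243], [-0.472, 0.001, -0.882]]
ft_force: [-4.2, 2.6, 7.2]
opening: 0.0392
gripper_force: 59.2
```

Emit:
{"name": "drive_tool", "arguments": {"offset": [[0,0,0],[0,0,0],[0,0,0],[0,0,0],[0,0,0]], "delta_rot": [[0,0,0],[0,0,0],[0,0,0],[0,0,0],[0,0,0]]}}

```text
time: 4.08
eef_pos: [0.4752, -0.274, 0.101]
tcp_rot: [[-0.755, 0.517, 0.404], [0.456, 0.856, -0.243], [-0.472, 0.001, -0.882]]
ft_force: [-3.0, 1.5, 6.5]
opening: 0.0391
gripper_force: 59.2
```

Emit:
{"name": "drive_tool", "arguments": {"offset": [[0,0,-0.01],[0,0,-0.03],[0,0,-0.06],[0,0,-0.09],[0,0,-0.09]], "delta_rot": [[0,0,0],[0,0,0],[0,0,0],[0,0,0],[0,0,0]]}}

```text
time: 4.5
eef_pos: [0.4366, -0.251, 0.1787]
tcp_rot: [[-0.757, 0.517, 0.4], [0.457, 0.856, -0.241], [-0.467, 0.0, -0.884]]
ft_force: [1.2, 0.8, -4.1]
opening: 0.0394
gripper_force: 62.4
```

```bash
python3 - <<'E'
from h import *
plan([.46,-.2,.33],rotm(-20,0))
E
```

```text
t 4.5 off [-0.065   0.0558 -0.1368] rot [ -2.69  27.76 -10.92] n 4.2
```

Emit:
{"name": "drive_tool", "arguments": {"offset": [[-0.015,0.013,-0.032],[-0.03,0.026,-0.065],[-0.046,0.04,-0.097],[-0.06,0.052,-0.13],[-0.065,0.056,-0.137]], "delta_rot": [[-0.5,5.8,-2.2],[-1.1,11.6,-4.4],[-1.7,17.4,-6.6],[-2.3,23,-8.8],[-2.7,27.8,-10.9]]}}

```text
time: 4.92
eef_pos: [0.4583, -0.2041, 0.3233]
tcp_rot: [[-0.929, 0.367, 0.049], [0.366, 0.93, -0.025], [-0.055, -0.006, -0.998]]
ft_force: [-0.5, -2.2, -3.4]
opening: 0.0392
gripper_force: 62.2
```

```bash
python3 - <<'E'
from h import *
plan([.5704,-.0392,.26],rotm(-12,0))
E
```

```text
t 4.9167 off [-0.0404  0.1949  0.0646] rot [-0.58  3.13 -9.49] n 5.0
```

Emit:
{"name": "drive_tool", "arguments": {"offset": [[-0.008,0.036,0.01],[-0.016,0.072,0.022],[-0.024,0.11,0.035],[-0.032,0.147,0.048],[-0.04,0.184,0.06]], "delta_rot": [[0,0,-1.6],[0,0,-3.2],[0,0,-4.8],[0,0,-6.4],[0,0,-8]]}}

```text
time: 5.33
eef_pos: [0.5673, -0.0485, 0.261]
tcp_rot: [[-0.971, 0.235, 0.05], [0.233, 0.972, -0.029], [-0.055, -0.017, -0.998]]
ft_force: [0.7, -0.6, -3.3]
opening: 0.0392
gripper_force: 62.2
```

Emit:
{"name": "drive_tool", "arguments": {"offset": [[0,0,0],[0,0,0]], "delta_rot": [[0,0,0],[0,0,0]]}}

```text
time: 5.5
eef_pos: [0.5673, -0.0456, 0.2597]
tcp_rot: [[-0.972, 0.228, 0.047], [0.227, 0.973, -0.029], [-0.052, -0.017, -0.998]]
ft_force: [-0.3, -1.2, -4.1]
opening: 0.0394
gripper_force: 62.4
```

```bash
python3 - <<'E'
from h import *
import pickle
s=shot('wrist'); save(s,'w3.png'); pickle.dump(s,open('w3.pkl','wb'))
plan([.5704,-.0392,.26],rotm(-12,0))
E
```

```text
t 5.55 off [-0.0012  0.0105  0.0008] rot [-1.11  3.09 -1.44] n 0.5
```

View pics/w3.png

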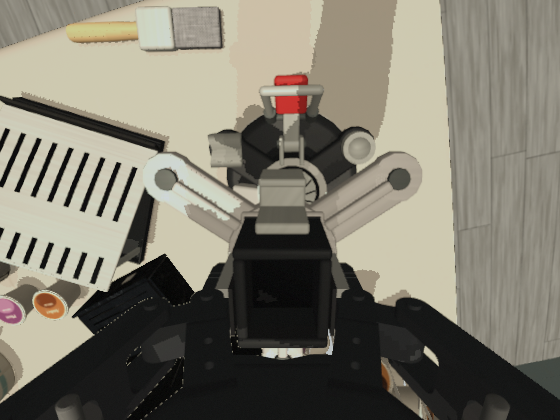

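The carrier is held over the grinder, with its front screws at (398,178) and (165,179) and the keeper at (284,195). The loop bar is at (291,88).

```bash
python3 - <<'E'
from h import *
import pickle
s=pickle.load(open('w3.pkl','rb')); T=np.array(s['tool_from_camera']); s['P']=T; W=cloud(s); g=cv2.cvtColor(s['pixels'],cv2.COLOR_RGB2GRAY)
v,u=np.mgrid[0:420,0:560]
for c in ((398,178),(165,179)):
    m=((u-c[0])**2+(v-c[1])**2<15**2)&(g<80); cu,cv_=u[m].mean(),v[m].mean()
    r=np.hypot(u-cu,v-cv_); m2=(r>12)&(r<16); z=np.median(s['z_map'][m2]); z0=np.median(s['z_map'][r<6])
    q=cv2.undistortPoints(np.array([[[cu,cv_]]]),s['mtx'],np.array(s['dist'],float))[0,0]
    print(cu.round(1),cv_.round(1),'z',z,z0,(T[:3,:3]@np.array([q[0]*z,-q[1]*z,-z])+T[:3,3]).round(4))
# plate plane: pixels on arms
m=(abs(W[...,2]-.031)<.012)&(W[...,0]>.005)&(W[...,0]<.056)&(abs(W[...,1])>.028)&(abs(W[...,1])<.072)&(W[...,0]>0)
P=W[m]
for _ in range(6):
    A=np.c_[P[:,:2],np.ones(len(P))]; x=np.linalg.lstsq(A,P[:,2],rcond=None)[0]; r=P[:,2]-A@x; P=P[abs(r)<max(2*r.std(),.001)]
print('plane',x.round(4),len(P),r.std().round(5))
# keeper top
m=(abs(u-284)<18)&(abs(v-178)<8); print('keeper back stop', np.nanmedian(W[m],0).round(4))
m=(W[...,2]<-.008)&(W[...,2]>-.03)&(abs(W[...,0])<.035)&(abs(W[...,1])<.024); P=W[m]; print('rim',m.sum(),P.min(0).round(4),P.max(0).round(4),np.median(P,0).round(4))
E
```

```text
398.6 178.3 z 0.15792868 0.15569602 [0.0443 0.0618 0.032 ]
173.5 174.6 z 0.15685314 0.15658312 [ 0.0463 -0.056   0.0316]
plane [-0.0037 -0.0024  0.0331] 6118 0.00078
keeper back stop [0.0479 0.0015 0.0123]
rim 7126 [-0.0233 -0.024  -0.03  ] [ 0.0346  0.024  -0.008 ] [ 0.0087  0.0001 -0.0145]
```

```bash
python3 - <<'E'
from h import *
plan([.5714,-.0397,.20],rotm(-12,0))
E
```

```text
t 5.55 off [0.001  0.0113 0.0608] rot [-1.11  3.09 -1.44] n 1.5
```

Emit:
{"name": "drive_tool", "arguments": {"offset": [[0.001,0.009,0.03],[0.001,0.009,0.06],[0.001,0.009,0.06],[0.001,0.009,0.06],[0.001,0.009,0.06]], "delta_rot": [[-1.1,3,-1],[-1.1,3,-1],[-1.1,3,-1],[-1.1,3,-1],[-1.1,3,-1]]}}

```text
time: 5.97
eef_pos: [0.5721, -0.0451, 0.2041]
tcp_rot: [[-0.975, 0.22, 0.008], [0.22, 0.975, -0.0], [-0.008, 0.002, -1.0]]
ft_force: [-1.2, -0.1, -4.2]
opening: 0.0392
gripper_force: 62.5
```

```bash
python3 - <<'E'
from h import *
plan([.5714,-.0397,.17],rotm(-12,0))
E
```

```text
t 5.9667 off [0.0022 0.005  0.0341] rot [ 0.09  0.45 -0.74] n 0.8
```

Emit:
{"name": "drive_tool", "arguments": {"offset": [[0.002,0.005,0.017],[0.002,0.005,0.034],[0.002,0.005,0.034],[0.002,0.005,0.034]], "delta_rot": [[0,0.4,-0.7],[0,0.4,-0.7],[0,0.4,-0.7],[0,0.4,-0.7]]}}

```text
time: 6.3
eef_pos: [0.5714, -0.0387, 0.1698]
tcp_rot: [[-0.978, 0.207, 0.0], [0.207, 0.978, 0.002], [0.0, 0.002, -1.0]]
ft_force: [-0.4, -0.4, -4.1]
opening: 0.0392
gripper_force: 62.4
```

```bash
python3 - <<'E'
from h import *
plan([.5714,-.0397,.165],rotm(-12,0))
print(bot.read_state()['eef_pos'])
E
```

```text
t 6.3 off [-0.0002 -0.001   0.0048] rot [ 0.12 -0.02  0.05] n 0.1
[ 0.57144141 -0.03866814  0.16977162]
```

Emit:
{"name": "drive_tool", "arguments": {"offset": [[0,-0.001,0.003],[0,-0.001,0.006],[0,-0.001,0.009],[0,-0.001,0.011],[0,-0.001,0.011]], "delta_rot": [[0.1,0,0],[0.1,0,0],[0.1,0,0],[0.1,0,0],[0.1,0,0]]}}

```text
time: 6.72
eef_pos: [0.5715, -0.0393, 0.1575]
tcp_rot: [[-0.978, 0.207, -0.001], [0.207, 0.978, 0.0], [0.001, 0.0, -1.0]]
ft_force: [0.6, -0.7, -4.6]
opening: 0.0394
gripper_force: 62.8
```

Emit:
{"name": "drive_tool", "arguments": {"offset": [[0,0,0.001],[0,0,0.002],[0,0,0.002]], "delta_rot": [[0,0,0],[0,0,0],[0,0,0]]}}

```text
time: 6.97
eef_pos: [0.5721, -0.0396, 0.1565]
tcp_rot: [[-0.978, 0.206, 0.001], [0.206, 0.978, 0.0], [-0.001, 0.0, -1.0]]
ft_force: [1.0, -0.0, 0.3]
opening: 0.0393
gripper_force: 63.5
```

Contact at the expected height. I'll press slightly more, then release.

Emit:
{"name": "drive_tool", "arguments": {"offset": [[0,0,0.001],[0,0,0.001],[0,0,0.001]], "delta_rot": [[0,0,0],[0,0,0],[0,0,0]]}}

```text
time: 7.22
eef_pos: [0.5721, -0.0397, 0.1563]
tcp_rot: [[-0.978, 0.206, 0.001], [0.206, 0.978, 0.001], [-0.001, 0.001, -1.0]]
ft_force: [-1.1, 0.2, 6.3]
opening: 0.0393
gripper_force: 64.2
```

Emit:
{"name": "drive_tool", "arguments": {"offset": [[0,0,0],[0,0,0],[0,0,0]], "delta_rot": [[0,0,0],[0,0,0],[0,0,0]], "grip_force": 20}}

```text
time: 7.47
eef_pos: [0.5721, -0.0397, 0.1563]
tcp_rot: [[-0.978, 0.206, 0.001], [0.206, 0.978, 0.001], [-0.001, 0.001, -1.0]]
ft_force: [-1.1, 0.2, 6.1]
opening: 0.0394
gripper_force: 64.2
```

Emit:
{"name": "drive_tool", "arguments": {"offset": [[0,0,0],[0,0,0],[0,0,0],[0,0,0],[0,0,0]], "delta_rot": [[0,0,0],[0,0,0],[0,0,0],[0,0,0],[0,0,0]], "fingers": 0.06}}

```text
time: 7.88
eef_pos: [0.5709, -0.0391, 0.1541]
tcp_rot: [[-0.978, 0.206, -0.002], [0.206, 0.978, 0.001], [0.002, 0.0, -1.0]]
ft_force: [0.2, -0.9, 0.5]
opening: 0.0601
gripper_force: 0.0
```

Emit:
{"name": "drive_tool", "arguments": {"offset": [[0,0,-0.02],[0,0,-0.05],[0,0,-0.09],[0.0,0,-0.12],[0.0,0,-0.12]], "delta_rot": [[0,0,0],[0,0,0],[0,0,0],[0,0,0],[0,0,0]]}}

```text
time: 8.3
eef_pos: [0.5747, -0.0408, 0.2814]
tcp_rot: [[-0.978, 0.207, 0.011], [0.207, 0.978, -0.001], [-0.011, 0.002, -1.0]]
ft_force: [0.5, -0.7, 1.0]
opening: 0.0599
gripper_force: 0.0
```

Emit:
{"name": "drive_tool", "arguments": {"offset": [[0.02,0,-0.01],[0.04,0,-0.02],[0.04,0,-0.02],[0.04,0,-0.02]], "delta_rot": [[0,0,0],[0,0,0],[0,0,0],[0,0,0]], "fingers": 0.0}}

```text
time: 8.63
eef_pos: [0.532, -0.0308, 0.2949]
tcp_rot: [[-0.979, 0.206, -0.0], [0.206, 0.979, 0.002], [0.001, 0.002, -1.0]]
ft_force: [0.3, 0.1, -0.2]
opening: 0.0115
gripper_force: 0.0
```

```bash
python3 - <<'E'
from h import *
import pickle
s=shot('wrist'); save(s,'w4.png'); pickle.dump(s,open('w4.pkl','wb'))
E
```

```text
(no output)
```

View pics/w4.png

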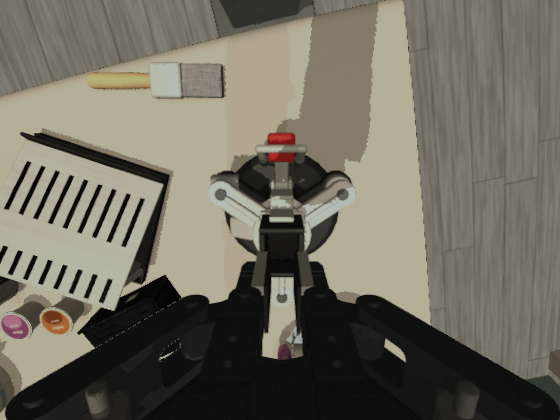

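The carrier is on the grinder, with screws at (353,194), (219,194) and (282,297). The loop is still forward at (281,150).

```bash
python3 - <<'E'
from h import *
import pickle
s=pickle.load(open('w4.pkl','rb')); W=cloud(s); g=cv2.cvtColor(s['pixels'],cv2.COLOR_RGB2GRAY)
v,u=np.mgrid[0:420,0:560]
Q=R.from_euler('z',-12,degrees=True).as_matrix(); t=np.array([.5704,-.0392,0])
C=(W-t)@Q
pts=[]
for c in ((353,194),(219,194),(282,297)):
    r=np.hypot(u-c[0],v-c[1]); m=(r<7)&(g<95); cu,cv_=u[m].mean(),v[m].mean(); r=np.hypot(u-cu,v-cv_)
    m2=(r<12)&(abs(C[...,2]-.123)<.006); print(c,m.sum(),cu.round(1),cv_.round(1),'z med',np.median(C[m2][:,2]).round(4),m2.sum(), 'screw xy',np.nanmedian(C[r<2.5],0).round(4))
m=(abs(C[...,2]-.123)<.008)&(abs(C[...,1])<.075)&(C[...,0]>-.06)&(C[...,0]<.09)&(np.hypot(C[...,0],C[...,1])>.035)
P=C[m]
for _ in range(8):
    A=np.c_[P[:,:2],np.ones(len(P))]; x=np.linalg.lstsq(A,P[:,2],rcond=None)[0]; r=P[:,2]-A@x; P=P[abs(r)<max(2*r.std(),.0012)]
print('plane',x.round(4),len(P),r.std(),P.min(0).round(3),P.max(0).round(3))
# loop bar: wire pixels
m=(abs(v-150)<6)&(abs(u-281)<26)&(C[...,2]>.14); P=C[m]; print('bar',m.sum(),np.median(P,0).round(4),P.min(0).round(3),P.max(0).round(3))
m=(abs(v-148)<17)&(abs(u-281)<15)&(s['pixels'][...,0]>2*s['pixels'][...,1].astype(int)); P=C[m]; print('pad',np.median(P,0).round(4),P.min(0).round(3),P.max(0).round(3))
E
```

```text
(353, 194) 1 347.0 192.0 z med 0.1238 351 screw xy [-0.045   0.0658  0.1256]
(219, 194) 63 219.8 194.5 z med 0.1234 439 screw xy [-0.0427 -0.0606  0.1259]
(282, 297) 65 281.5 297.8 z med 0.1234 376 screw xy [0.0748 0.0013 0.1259]
plane [-0.0015  0.0034  0.123 ] 2116 0.0006308446187696266 [-0.057 -0.073  0.122] [0.089 0.074 0.125]
bar 416 [-8.970e-02  1.000e-04  1.578e-01] [-0.093 -0.021  0.14 ] [-0.083  0.022  0.16 ]
pad [nan nan nan] [nan nan nan] [nan nan nan]
```

The carrier is seated: plate plane at z=0.123 and level, feet within 1 mm. Next I'll swing the loop back by pushing the bar from in front.

```bash
cat >> h.py <<'E'
def gp(x,z,y=0): return np.array([.5704,-.0392,0])+R.from_euler('z',-12,degrees=True).as_matrix()@np.array([x,y,z])
E
python3 - <<'E'
from h import *
plan(gp(-.118,.22),rotm(-12))
E
```

```text
t 8.6833 off [ 0.0789 -0.0003  0.0744] rot [ 0.06 -0.07  0.1 ] n 2.6
```

Emit:
{"name": "drive_tool", "arguments": {"offset": [[0.035,0,0.005],[0.07,0,0.02],[0.079,0,0.055],[0.079,0,0.074],[0.079,0,0.074]], "delta_rot": [[0,0,0],[0,0,0],[0,0,0],[0,0,0],[0,0,0]]}}

```text
time: 9.1
eef_pos: [0.451, -0.0138, 0.2164]
tcp_rot: [[-0.978, 0.206, -0.011], [0.206, 0.979, 0.0], [0.011, -0.002, -1.0]]
ft_force: [-1.1, -0.2, 0.3]
opening: 0.0002
gripper_force: 0.0
```

```bash
python3 - <<'E'
from h import *
plan(gp(-.116,.170),rotm(-12)); print(bot.read_state()['opening'])
E
```

```text
t 9.1 off [-0.0066  0.      0.0464] rot [-0.1  -0.6   0.11] n 1.1
0.00021155193368961836
```

Emit:
{"name": "drive_tool", "arguments": {"offset": [[-0.004,0,0.025],[-0.004,0,0.046],[-0.004,0,0.046],[-0.004,0,0.046]], "delta_rot": [[0,0,0],[0,0,0],[0,0,0],[0,0,0]]}}

```text
time: 9.43
eef_pos: [0.459, -0.016, 0.1746]
tcp_rot: [[-0.978, 0.207, -0.003], [0.207, 0.978, -0.001], [0.003, -0.002, -1.0]]
ft_force: [1.1, 0.6, 0.7]
opening: -0.0003
gripper_force: 0.0
```

```bash
python3 - <<'E'
from h import *
plan(gp(-.066,.170),rotm(-12))
E
```

```text
t 9.4333 off [-0.0478  0.0004  0.0045] rot [-0.1  -0.14  0.03] n 1.2
```

Emit:
{"name": "drive_tool", "arguments": {"offset": [[0,0,0.005],[-0.008,0,0.005],[-0.018,0,0.005],[-0.028,0,0.005],[-0.038,0,0.005]], "delta_rot": [[0,0,0],[0,0,0],[0,0,0],[0,0,0],[0,0,0]]}}

```text
time: 9.85
eef_pos: [0.4978, -0.0236, 0.1702]
tcp_rot: [[-0.979, 0.206, 0.001], [0.206, 0.979, 0.0], [-0.0, 0.0, -1.0]]
ft_force: [0.4, 0.5, -0.3]
opening: 0.0
gripper_force: 0.0
```

Emit:
{"name": "drive_tool", "arguments": {"offset": [[-0.008,0,0],[-0.014,0,0],[-0.014,0,0],[-0.014,0,0]], "delta_rot": [[0,0,0],[0,0,0],[0,0,0],[0,0,0]]}}

```text
time: 10.18
eef_pos: [0.5097, -0.0265, 0.1694]
tcp_rot: [[-0.978, 0.207, -0.002], [0.207, 0.978, 0.0], [0.002, -0.0, -1.0]]
ft_force: [-0.7, -0.1, -0.2]
opening: 0.0001
gripper_force: 0.0
```

Emit:
{"name": "drive_tool", "arguments": {"offset": [[0.02,0,0],[0.05,0,0],[0.06,0,-0.03],[0.06,0,-0.06],[0.06,0,-0.06]], "delta_rot": [[0,0,0],[0,0,0],[0,0,0],[0,0,0],[0,0,0]]}}

```text
time: 10.6
eef_pos: [0.4527, -0.0139, 0.2338]
tcp_rot: [[-0.979, 0.206, 0.007], [0.206, 0.979, 0.004], [-0.006, 0.005, -1.0]]
ft_force: [1.7, -1.0, 0.1]
opening: 0.0002
gripper_force: 0.0
```

```bash
python3 - <<'E'
from h import *
import pickle
s=shot('wrist'); save(s,'w5.png'); pickle.dump(s,open('w5.pkl','wb')); W=cloud(s)
C=(W-gp(0,0))@R.from_euler('z',-12,degrees=True).as_matrix()
print(proj(s,np.array([gp(-.0365,.151),gp(-.088,.157),gp(-.089,.126)])).round(0))
# crude profile of heights along x at legs and centre
for y0 in (-.019,0,.019):
    for x0 in np.arange(-.11,-.02,.008):
        m=(abs(C[...,1]-y0)<.004)&(abs(C[...,0]-x0)<.004); 
        if m.any(): print(round(y0,3),round(x0,3),np.nanmax(C[m][:,2]).round(4),end=' | ')
    print()
plan(gp(-.094,.2),rotm(-12))
E
```

```text
[[280. 323.]
 [280. 270.]
 [280. 251.]]
-0.019 -0.11 0.0017 | -0.019 -0.102 0.0016 | -0.019 -0.094 0.0021 | -0.019 -0.086 0.0015 | -0.019 -0.078 0.0836 | -0.019 -0.07 0.0982 | -0.019 -0.062 0.0987 | 
0 -0.11 0.271 | 0 -0.102 0.1358 | 0 -0.094 0.1352 | 0 -0.086 0.1282 | 0 -0.078 0.033 | 0 -0.07 0.0372 | 0 -0.062 0.0367 | 0 -0.03 0.1673 | 0 -0.022 0.1721 | 
0.019 -0.11 0.0016 | 0.019 -0.102 0.0015 | 0.019 -0.094 0.0026 | 0.019 -0.086 0.0011 | 0.019 -0.078 0.0838 | 0.019 -0.07 0.0988 | 0.019 -0.062 0.0955 | 
t 10.65 off [-0.0267 -0.0006  0.0323] rot [0.24 0.22 0.13] n 1.0
```

View pics/w5.png

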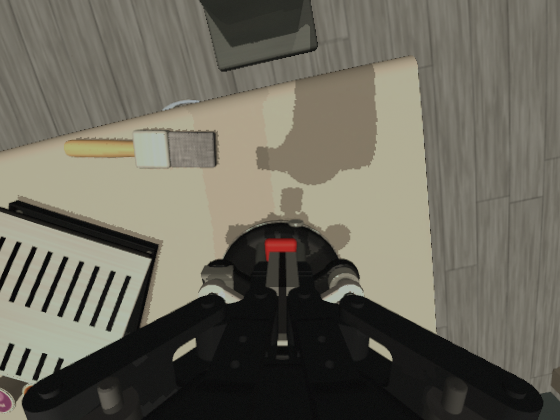

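The pad is clear at (281,246), and the loop has swung back out of the front area, with its legs leaning to the carrier. Next: press the lever.

Emit:
{"name": "drive_tool", "arguments": {"offset": [[-0.015,0,0.02],[-0.026,0,0.045],[-0.026,0,0.06],[-0.026,0,0.06]], "delta_rot": [[0,0,0],[0,0,0],[0,0,0],[0,0,0]]}}

```text
time: 10.98
eef_pos: [0.4732, -0.019, 0.1658]
tcp_rot: [[-0.978, 0.207, -0.01], [0.207, 0.978, -0.001], [0.01, -0.003, -1.0]]
ft_force: [0.1, -0.4, 0.0]
opening: 0.0
gripper_force: 0.0
```

```bash
python3 - <<'E'
from h import *
plan(gp(-.099,.12),rotm(-12))
E
```

```text
t 10.9833 off [-0.0007  0.0006  0.0458] rot [-0.16 -0.56  0.04] n 1.1
```

Emit:
{"name": "drive_tool", "arguments": {"offset": [[0,0,0.01],[0,0,0.02],[0,0,0.03],[0,0,0.04],[0,0,0.045]], "delta_rot": [[0,0,0],[0,0,0],[0,0,0],[0,0,0],[0,0,0]]}}

```text
time: 11.4
eef_pos: [0.4753, -0.0188, 0.1233]
tcp_rot: [[-0.978, 0.206, -0.003], [0.206, 0.978, 0.001], [0.003, 0.0, -1.0]]
ft_force: [-1.9, -0.2, 2.3]
opening: 0.0003
gripper_force: 1.1
```

Emit:
{"name": "drive_tool", "arguments": {"offset": [[0.001,0,0.007],[0.002,0,0.014],[0.003,0,0.021],[0.003,0,0.028],[0.003,0,0.028]], "delta_rot": [[0,0,0],[0,0,0],[0,0,0],[0,0,0],[0,0,0]]}}

```text
time: 11.82
eef_pos: [0.4727, -0.0185, 0.0954]
tcp_rot: [[-0.978, 0.207, -0.003], [0.207, 0.978, 0.0], [0.003, -0.0, -1.0]]
ft_force: [0.4, -0.8, -0.1]
opening: -0.0002
gripper_force: 0.0
```

Emit:
{"name": "drive_tool", "arguments": {"offset": [[0.001,0,0.005],[0.002,0,0.01],[0.002,0,0.013],[0.002,0,0.013]], "delta_rot": [[0,0,0],[0,0,0],[0,0,0],[0,0,0]]}}

```text
time: 12.15
eef_pos: [0.4699, -0.0179, 0.0825]
tcp_rot: [[-0.978, 0.207, -0.004], [0.207, 0.978, 0.001], [0.004, -0.0, -1.0]]
ft_force: [0.6, 0.1, -1.1]
opening: 0.0
gripper_force: 0.0
```

Emit:
{"name": "drive_tool", "arguments": {"offset": [[0,0,0.003],[0,0,0.005],[0,0,0.005]], "delta_rot": [[0,0,0],[0,0,0],[0,0,0]]}}

```text
time: 12.4
eef_pos: [0.4707, -0.018, 0.0781]
tcp_rot: [[-0.978, 0.207, -0.003], [0.207, 0.978, 0.001], [0.003, 0.0, -1.0]]
ft_force: [0.3, -0.4, 0.1]
opening: -0.0003
gripper_force: 0.0
```

```bash
cat >> h.py <<'E'
def red(s):
    C=(cloud(s)-gp(0,0))@R.from_euler('z',-12,degrees=True).as_matrix(); p=s['pixels'].astype(int)
    m=(p[...,0]>70)&(p[...,0]>2.5*p[...,1])&(p[...,0]>2.5*p[...,2])&(abs(C[...,1])<.04)&(abs(C[...,0]+.08)<.06)
    P=C[m]; print('red',m.sum(), P.min(0).round(3) if m.any() else '',P.max(0).round(3) if m.any() else '',np.median(P,0).round(3) if m.any() else ''); return C
E
python3 - <<'E'
from h import *
import pickle
s=pickle.load(open('w4.pkl','rb')); red(s)
s=shot('wrist'); red(s); s=shot('side'); red(s); 
print(bot.read_state()['time'])
E
```

```text
red 492 [-0.101 -0.016  0.029] [-0.072  0.017  0.136] [-0.093  0.     0.13 ]
red 81 [-0.103 -0.012  0.045] [-0.1    0.013  0.05 ] [-0.102 -0.008  0.048]
red 39 [-0.103 -0.019  0.046] [-0.078 -0.002  0.067] [-0.092 -0.01   0.056]
12.5
```

Emit:
{"name": "drive_tool", "arguments": {"offset": [[0,0,0.003],[0,0,0.006],[0,0,0.006],[0,0,0.006]], "delta_rot": [[0,0,0],[0,0,0],[0,0,0],[0,0,0]]}}

```text
time: 12.83
eef_pos: [0.4715, -0.0181, 0.0733]
tcp_rot: [[-0.978, 0.207, -0.001], [0.207, 0.978, 0.001], [0.001, 0.001, -1.0]]
ft_force: [-1.7, 0.3, 7.4]
opening: 0.0002
gripper_force: 3.5
```

Emit:
{"name": "drive_tool", "arguments": {"offset": [[0,0,0.002],[0,0,0.003],[0,0,0.003],[0,0,0.003]], "delta_rot": [[0,0,0],[0,0,0],[0,0,0],[0,0,0]]}}

```text
time: 13.17
eef_pos: [0.4718, -0.0181, 0.0728]
tcp_rot: [[-0.978, 0.207, -0.001], [0.207, 0.978, 0.004], [0.002, 0.004, -1.0]]
ft_force: [-8.8, 1.6, 28.1]
opening: 0.0001
gripper_force: 14.0
```

On the stop at 28 N. Retreating up and away, then a final check.

Emit:
{"name": "drive_tool", "arguments": {"offset": [[0.003,0,-0.01],[0.01,0,-0.03],[0.03,0,-0.06],[0.05,0,-0.1],[0.05,0,-0.13]], "delta_rot": [[0,0,0],[0,0,0],[0,0,0],[0,0,0],[0,0,0]]}}

```text
time: 13.58
eef_pos: [0.4186, -0.0078, 0.1998]
tcp_rot: [[-0.978, 0.207, -0.007], [0.207, 0.978, 0.002], [0.007, 0.0, -1.0]]
ft_force: [-0.1, 0.5, -0.6]
opening: -0.0
gripper_force: 0.0
```

Emit:
{"name": "drive_tool", "arguments": {"offset": [[0,0,-0.03],[-0.03,0,-0.06],[-0.06,0,-0.08],[-0.09,0,-0.08],[-0.09,0,-0.08]], "delta_rot": [[0,0,0],[0,0,0],[0,0,0],[0,0,0],[0,0,0]]}}

```text
time: 14.0
eef_pos: [0.5156, -0.0271, 0.2792]
tcp_rot: [[-0.978, 0.206, 0.003], [0.206, 0.978, -0.005], [-0.004, -0.005, -1.0]]
ft_force: [0.8, 0.6, -1.3]
opening: -0.0001
gripper_force: 0.0
```

```bash
python3 - <<'E'
from h import *
s=shot('wrist'); C=red(s); 
m=(abs(C[...,1])<.025)&(C[...,0]>-.043)&(C[...,0]<-.033)&(C[...,2]>.12)
for y0 in (-.018,-.008,0,.008,.018):
    k=m&(abs(C[...,1]-y0)<.003); print(y0,k.sum(),np.nanmedian(C[k][:,2]).round(4) if k.any() else '')
m=(abs(C[...,2]-.123)<.008)&(abs(C[...,1])<.075)&(C[...,0]>-.06)&(C[...,0]<.09)&(np.hypot(C[...,0],C[...,1])>.035)
P=C[m]
for _ in range(8):
    A=np.c_[P[:,:2],np.ones(len(P))]; x=np.linalg.lstsq(A,P[:,2],rcond=None)[0]; r=P[:,2]-A@x; P=P[abs(r)<max(2*r.std(),.0012)]
print('plane',x.round(4),len(P))
c=proj(s,gp(-.04,.12))[0].astype(int); print(c)
y0,x0=max(c[1]-90,0),max(c[0]-110,0); cr=s['pixels'][y0:y0+190,x0:x0+220]
cv2.imwrite('pics/fin.png',cv2.resize(cr,None,fx=3.1,fy=3.1,interpolation=cv2.INTER_CUBIC)[...,::-1])
E
```

```text
red 519 [-0.102 -0.012  0.033] [-0.072  0.013  0.068] [-0.089  0.     0.058]
-0.018 98 0.1417
-0.008 57 0.1459
0 56 0.146
0.008 62 0.1456
0.018 98 0.1406
plane [0.0054 0.0034 0.123 ] 1835
[281 215]
```

View pics/fin.png

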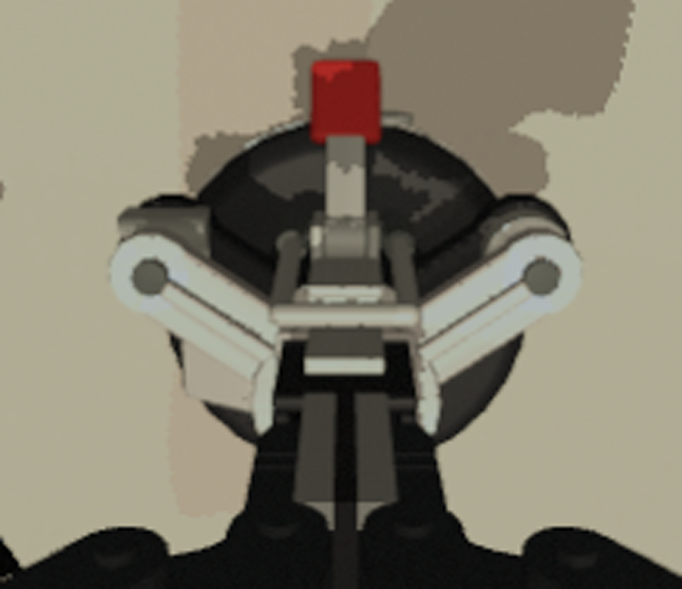

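The loop bar lies in the keeper saddle at (345,317), the lever is down at (346,100), and the carrier is level.

```bash
python3 -c "
from plant import bot
print(bot.finish_job())"
```

```text
the job is handed in; nothing more can be done
None
```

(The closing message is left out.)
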